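Lay out the case tray for a casting

TASK

Lay out the tray for the next casting: set the black rubber casting base knob up on the green pad and stand the copper ring on that base, around its knob; stand the cobalt-blue vial on the blue pad and set the white stone cast, teeth up, on the yellow pad, each close to the middle of its place. Leave the steel ring, the amber vial and the pink cast where they are.

Things in the scene. Friction and masses are not known exactly. Their poses are not given: they have to be found in the camera images.
- base_knob (a point): Casting base, loose: black rubber disc 60 mm across and 10 mm thick with an upright cylindrical knob in its middle, 20 mm across and 20 mm high (30 mm high in all, about 80 g). It is lifted by the knob. The point is half-way up the knob, on its axis: 20 mm above the underside and 10 mm above the disc's upper face. z is up.
- copper_ring_c (a point): Copper casting ring, loose: reddish open tube standing upright, 44 mm outside, 38 mm inside, 40 mm high, about 120 g. The point is its centre, half-way up. z is its axis. It fits loosely (9 mm all round) over the casting base's knob and rests on the base's disc, its centre then 10 mm above the point base_knob.
- blue_vial_c (a point): Cobalt-blue glass vial, loose, standing: 26 mm across up to 40 mm, then a black cap 22 mm across with a small dot of the glass colour on top; 52 mm high in all, about 45 g. The point is its centre, half-way up (26 mm). z is its axis.
- white_cast_c (a point): White stone cast of a few teeth, loose: a block 46 mm long (its x), 26 mm wide (its y) and 16 mm high with a row of teeth on top up to about 22 mm. About 50 g; gripped across its 26 mm width by the block. The point is its centre, 11 mm above its underside. z is up (teeth up).
- green_pad_top (a point): Green square pad, 70 x 70 mm, one of three side by side (93 mm apart, centre to centre, in any order) in a fixed, shallow aluminium case tray 110 x 285 mm whose rim stands 10 mm above the bench. Fixed. The point is the centre of the pad's upper face, 7 mm above the bench and 3 mm below the top of the rim; z is up, x runs across the tray, y along the row of pads.
- blue_pad_top (a point): Light-blue square pad, 70 x 70 mm, one of three side by side (93 mm apart, centre to centre, in any order) in a fixed, shallow aluminium case tray 110 x 285 mm whose rim stands 10 mm above the bench. Fixed. The point is the centre of the pad's upper face, 7 mm above the bench and 3 mm below the top of the rim; z is up, x runs across the tray, y along the row of pads.
- yellow_pad_top (a point): Yellow square pad, 70 x 70 mm, one of three side by side (93 mm apart, centre to centre, in any order) in a fixed, shallow aluminium case tray 110 x 285 mm whose rim stands 10 mm above the bench. Fixed. The point is the centre of the pad's upper face, 7 mm above the bench and 3 mm below the top of the rim; z is up, x runs across the tray, y along the row of pads.
- steel_ring_c (a point): Grey steel ring, loose, same size as the copper ring (44 mm across, 40 mm high); a look-alike to leave alone. The point is its centre, half-way up.
- amber_vial_c (a point): Amber-brown vial, loose, same size as the blue vial (26 mm across, 52 mm high, black cap with an amber dot); a look-alike to leave alone. The point is its centre, half-way up.
- pink_cast_c (a point): Pink stone cast, loose, same size as the white cast (46 x 26 x 22 mm, x along its length); a look-alike to leave alone. The point is its centre, 11 mm above its underside.
Mind the look-alikes: they are no part of the job. What is shaped like the part that bears blue_pad_top but brown or red is not meant. Leave any brown or red look-alike of the part that bears green_pad_top alone.

How it is judged (in metres and radians):
At the end, for the whole second after the job is handed in: Base on the green pad, vial on the blue, white cast on the yellow, each within 15 mm of the centre; copper ring on the base within 9 mm of its axis; all upright within 0.12 rad, at resting height within 4 mm, and still; steel ring, amber vial and pink cast within 15 mm of their starts (horizontal distance between base_knob and green_pad_top below 0.015 m and z of base_knob in the frame of green_pad_top between 0.016 and 0.024 m and angle between each of base_knob, copper_ring_c, blue_vial_c, white_cast_c's own z axis and vertical below 0.12 rad and linear speed of each of base, copper_ring, blue_vial, white_cast below 0.02 m/s and horizontal distance between copper_ring_c and base_knob below 0.009 m and z of copper_ring_c in the frame of base_knob between 0.006 and 0.014 m and horizontal distance between blue_vial_c and blue_pad_top below 0.015 m and z of blue_vial_c in the frame of blue_pad_top between 0.022 and 0.03 m and horizontal distance between white_cast_c and yellow_pad_top below 0.015 m and z of white_cast_c in the frame of yellow_pad_top between 0.007 and 0.015 m and distance of each of steel_ring_c, amber_vial_c, pink_cast_c from where it was at the start of the episode below 0.015 m); the robot touches nothing.
It fails at once if the steel ring is displaced by more than 15 mm (distance of steel_ring_c from where it was at the start of the episode above 0.015 m).
It fails at once if the amber vial is displaced by more than 15 mm (distance of amber_vial_c from where it was at the start of the episode above 0.015 m).
It fails at once if the pink cast is displaced by more than 15 mm (distance of pink_cast_c from where it was at the start of the episode above 0.015 m).
It also fails if it takes over 93 s, if anything falls off the work surface, if the arm or the gripper's body presses on something with over 40 N, if the wrist force passes 120 N, or if a joint passes its speed limit or range.

ROBOT

A 6-joint arm with a two-finger parallel gripper is mounted at the origin on the work surface. World frame = base frame: x ahead of the robot, y to its left, z up, the work surface at z = 0. Lengths are in mm, angles in rad, forces in N, time in s.
With the tool pointing down it reaches from about 325 to 925 mm from the base axis. Payload 3.1 kg.
Tool frame: the origin (TCP) lies on the front face of the gripper's body, between the roots of the fingers; the fingertips stand 73 mm ahead of it and the grasp point (between the pads) lies 54 mm ahead of it; z points along the fingers, y is the line along which they close (so a half turn about z gives the same grasp; the last joint's range is limited). The gripper opens to 85 mm and grips with 20 to 120 N. Pads are 22 mm wide; open, the fingers measure 114 mm over their backs; the gripper's body (76 mm by 85 mm) begins 54 mm behind the grasp point. The pads swing forward as they close: fully open they stand 13 mm farther back than shut.
Start: joints at [1.004, 0.217, 1.613, -0, 1.311, -0.112], TCP at [274.536, 561.489, 303.9] pointing down, gripper open.
Joint ranges: [-2.75, 2.75], [-0.78, 2.1], [0.31, 2.55], [-1.13, 4.27], [0.13, 2.63], [-2.58, 2.58]. Speed limits (rad/s): [2.79, 2.79, 3.14, 3.14, 3.14, 3.14].

INTERFACE

Orientations are given as a unit quaternion [w, x, y, z].
In Python, from rig import arm gives the robot as it stands.
- The arm moves only by the tool apply_moves, never from a script. Its argument "plan" is a list of rows, each a list of 6 numbers: the shift along the tool's x, y, z in mm, then the turn, a rotation vector about the tool's x, y, z in degrees. A call has 1 to 12 rows; each row shifts and turns the commanded pose from where the row before left it, along the tool's axes as they then stand; what a row does not reach is not made up. A row lasts 1/12 s, in which the tool goes at most 41.7 mm and 7.16 degrees, less where a joint would pass 70% of its speed; a pose out of reach is approached as far as the arm can. A call is refused whole if a number of a shift passes 41.7 or a number of a turn 7.16, either way. A call with a gripper value outside its range is refused whole. "jaw" is the finger opening in mm, from 0 to 85.4, set as the call begins (left out, the last holds). The fingers move at their own pace and stop on an object; "force" is the grip in N (left out, the last holds). Time passes only in rows, so rows that do not move let the fingers close. It gives the time, the measured TCP pose, the force, the opening and the grip force at its end, in the units of the state.
- arm.read_state(): the state, without advancing time (a new reading comes with each control period).
- arm.get_image(name): name is "scene" or "top" or "wrist"; returns the picture (384x512x3 uint8, red, green, blue); there is no depth.
- arm.camera_params(name): a dict with "fovy" (degrees; the focal length in pixels is half the picture's height over the tangent of half this angle, whatever the lens; pixels are square), "cx", "cy" (the principal point, pixels), "k1" (the pictures are not rectified: a ray, as slopes to the right and down, at radius r is drawn at 1 + k1 r^2 times it, then the intrinsics apply), "pose" (4x4, takes a point from camera to world coordinates). Camera axes: x right, y up, looking along -z (the intrinsics and any distortion apply to the point x, -y, -z); pixel columns grow to the right and rows downward; lengths in mm; the calibration is good to about 2 mm. A picture is of the moment at which its call begins: read the wrist's pose just before it. camera_params takes no time and is no camera call; for the wrist camera it gives the pose at the moment of the call.
- arm.hand_in(): hands the job in; it is judged then, once.
The state is a dict: "time_s": time; "joint_pos": joint angles; "qd": joint speeds; "effort": joint torques, N m; "ee_pos": TCP position; "tool_rot": TCP orientation; "wrist_force": force on the tool from outside, world axes, zero at the start; "torque": the same for the moment, N m; "grip_width": finger opening in mm; "finger_force": force on a finger pad.
Only numpy, scipy, OpenCV 4.12 (cv2) and the standard library are available. Lean on these libraries where they do the work, as an engineer would, in place of code of your own. Each camera call takes 0.05 s, during which the arm holds its last target. There are 200 camera calls.

## Working session

There is one attempt and no reset: what is moved stays moved. The work goes in short steps, Python scripts to look and compute and a tool call to move; the robot and the scene stay as the last step left them, time stands still between calls to the robot, and variables do not carry over. Pictures are saved under pics/ and viewed, at most 17 in all, crops included, and the job is handed in when it is done.

Besides the shell and the picture viewer there is one more tool, called after "Request:" in YAML: its name, and indented under it one key for each argument. apply_moves: Moves the arm, as the interface text tells. Its arguments: {"type":"object","properties":{"plan":{"type":"array"},"jaw":{"type":"number"},"force":{"type":"number"}},"required":["plan"]}

```bash
mkdir -p pics; ls; cat > h.py <<'E'
import numpy as np, cv2
from rig import arm
def snap(n,f):
    p=arm.camera_params(n); im=arm.get_image(n); cv2.imwrite('pics/'+f+'.png',im[:,:,::-1]); np.save('pics/'+f+'.npy',np.array([p],dtype=object),allow_pickle=True); return im,p
def loadp(f): return np.load('pics/'+f+'.npy',allow_pickle=True)[0]
def K(p):
    f=192/np.tan(np.radians(p['fovy'])/2); return f,p['cx'],p['cy'],p['k1']
def px2w(p,u,v,z):
    f,cx,cy,k=K(p); a=np.array([(u-cx)/f,(v-cy)/f]); s=a.copy()
    for _ in range(20): s=a/(1+k*(s@s))
    T=np.array(p['pose']); d=T[:3,:3]@np.array([s[0],-s[1],-1]); o=T[:3,3]
    return o+d*(z-o[2])/d[2]
def w2px(p,X):
    f,cx,cy,k=K(p); T=np.array(p['pose']); c=T[:3,:3].T@(np.array(X)-T[:3,3]); s=np.array([c[0],-c[1]])/-c[2]
    s=s*(1+k*(s@s)); return s*f+[cx,cy]
E
python3 - <<'E'
from h import *
for n in ['top','scene','wrist']:
    im,p=snap(n,n+'0'); print(n,p['fovy'],p['cx'],p['cy'],p['k1'],np.round(p['pose'],3).tolist())
print(arm.read_state())
E
```

```text
pics
top 49.44922635347473 261.4327670572947 191.43018346373606 -0.017043768875468213 [[-0.027, 0.981, -0.194, 339.09], [-1.0, -0.027, -0.0, 0.094], [-0.006, 0.194, 0.981, 1128.136], [0.0, 0.0, 0.0, 1.0]]
scene 56.27659923793378 253.1566715032614 194.08593287416244 -0.05496367214672629 [[-0.354, -0.55, 0.756, 1160.68], [0.935, -0.207, 0.288, 237.456], [-0.001, 0.809, 0.588, 515.098], [0.0, 0.0, 0.0, 1.0]]
wrist 68.63499628245252 255.94988694955688 193.06232994136622 -0.062483939406623376 [[0.44, -0.865, -0.24, 212.131], [0.898, 0.423, 0.12, 591.287], [-0.002, -0.268, 0.963, 372.077], [0.0, 0.0, 0.0, 1.0]]
{'time_s': 0.15, 'joint_pos': array([ 1.00383905e+00,  2.17631808e-01,  1.61457502e+00, -1.30461532e-05,
        1.31129773e+00, -1.12162596e-01]), 'qd': array([-1.22476455e-03, -1.73583607e-03, -5.27235354e-03, -7.10437731e-06,
       -1.32896800e-04, -8.49395630e-04]), 'effort': array([-5.84739655e-05, -3.97446728e+01, -3.04415023e+01, -1.19085917e-04,
        5.85051384e-03,  3.55317077e-06]), 'ee_pos': array([274.24607787, 561.07310105, 302.83156052]), 'tool_rot': array([-3.12457495e-04,  2.25440895e-01,  9.74256377e-01, -9.03466783e-04]), 'wrist_force': array([0.8670123 , 0.17259234, 0.04071175]), 'torque': array([-0.03038329,  0.01893372, -0.01884165]), 'finger_force': 0.0, 'grip_width': 85.23844166461542}
```

View pics/top0.png

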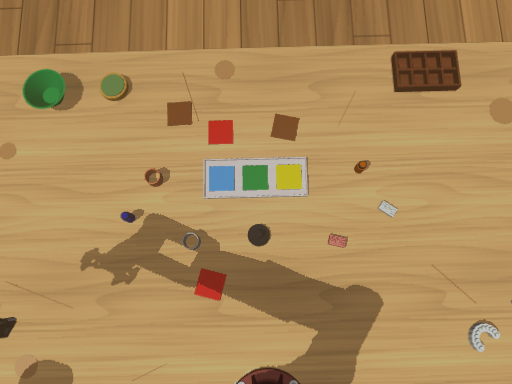

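View pics/scene0.png

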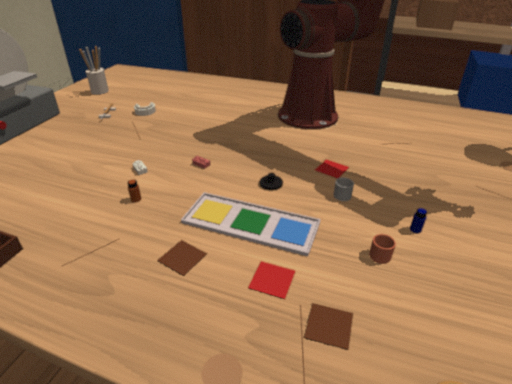

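Named candidates (top view): copper ring, reddish tube at (154,177) versus steel ring, grey at (191,241). Blue vial, cobalt, at (127,216) versus amber vial (361,167). White cast (388,209) versus pink cast (338,240); the dental arch at (484,336) is a different shape. Black base at (259,235). Pads in the aluminium tray are blue (222,179), green (256,178) and yellow (289,177). The loose brown and red squares are decoys. I'll measure these and confirm them in an enlarged crop.

```bash
python3 - <<'E'
from h import *
im=cv2.imread('pics/top0.png'); p=loadp('top0')
crop=cv2.resize(im[150:270,105:410],None,fx=2.6,fy=2.6,interpolation=cv2.INTER_CUBIC); cv2.imwrite('pics/crop0.png',crop)
hsv=cv2.cvtColor(im,cv2.COLOR_BGR2HSV).astype(int)
H,S,V=[hsv[:,:,i] for i in range(3)]
M={'bpad':((H>95)&(H<112)&(S>120)&(V>120),222,179,18,7),'gpad':((H>50)&(H<75)&(S>120),256,178,18,7),'ypad':((H>24)&(H<34)&(S>200),289,177,18,7),
'base':((V<50),259,235,14,8),'blue':((H>112)&(H<130)&(S>120),127,216,12,26),'white':((S<60)&(V>120),388,209,14,10),'copper':((H<9)|(H>172),154,177,12,20)}
for n,(m,u,v,r,z) in M.items():
    b=np.zeros(m.shape,bool); b[v-r:v+r+1,u-r:u+r+1]=1
    y,x=np.nonzero(m&b); c=x.mean(),y.mean()
    w=np.array([px2w(p,a,bb,z)[:2] for a,bb in zip(x,y)])
    e,vv=np.linalg.eigh(np.cov(w.T)); a=np.degrees(np.arctan2(vv[1,1],vv[0,1]))
    print(n,len(x),np.round(c,1),np.round(w.mean(0),1),'ax',round(a,1),np.round(np.sqrt(e),1))
for n,u,v,z in [('copper',154,177,20),('steel',191,241,20),('amber',361,167,26),('pink',338,240,11)]: print(n,px2w(p,u,v,z).round(1))
E
```

```text
bpad 588 [221. 178.] [601.7 111. ] ax 106.5 [19.2 20.2]
gpad 560 [254.5 177.2] [601.5  18.4] ax 81.3 [19.  19.4]
ypad 555 [288.2 176. ] [602.1 -74.7] ax 59.4 [18.8 19.3]<stdin>:10: RuntimeWarning: Mean of empty slice.
  ret = ret.dtype.type(ret / rcount)
  avg = a.mean(axis, **keepdims_kw)
  ret = um.true_divide(
<stdin>:12: RuntimeWarning: Degrees of freedom <= 0 for slice
  c *= np.true_divide(1, fact)
  c *= np.true_divide(1, fact)
Traceback (most recent call last):
ValueError: not enough values to unpack (expected 2, got 0)

During handling of the above exception, another exception occurred:

Traceback (most recent call last):
numpy.linalg.LinAlgError: 0-dimensional array given. Array must be at least two-dimensional
```

View pics/crop0.png

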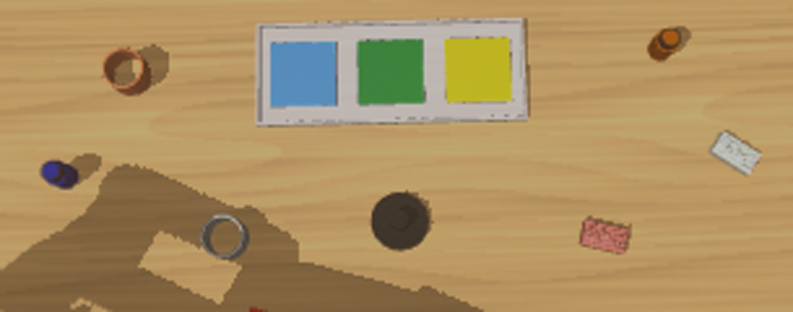

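View pics/wrist0.png

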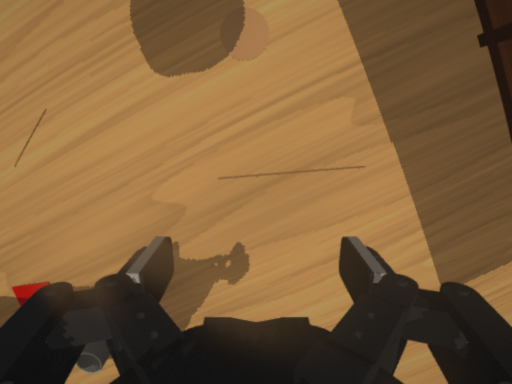

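The crop confirms it: blue, green and yellow pads in the white/aluminium tray, copper ring at crop (124,70), cobalt vial (58,174), steel ring (225,236), black base (400,221), pink cast (605,236), white cast (736,153) and amber vial (665,42). The wrist view shows only bench, since it is off to one side.

```bash
python3 - <<'E'
from h import *
p=loadp('top0')
for n,u,v,z in [('base',400,221,10),('copper',124,70,40),('copper_mid',127,72,20),('vial',58,174,26),('white',736,153,18),('steel',225,236,40),('amber',664,43,26),('pink',605,236,18)]: print(n,px2w(p,105+u/2.6,150+v/2.6,z).round(1))
a=px2w(p,105+730/2.6,150+130/2.6,20);b=px2w(p,105+761/2.6,150+155/2.6,20);print('white long edge az',np.degrees(np.arctan2(*(b-a)[1::-1])))
s=arm.read_state();print(s['ee_pos'],s['tool_rot'])
E
```

```text
base [441.4  10.5  10. ]
copper [602.  291.3  40. ]
copper_mid [604.6 293.4  20. ]
vial [497.5 360.5  26. ]
white [ 501.4 -339.    18. ]
steel [428.4 185.8  40. ]
amber [ 618.6 -271.    26. ]
pink [ 419.7 -198.1   18. ]
white long edge az -132.1891019565805
[274.24607787 561.07310105 302.83156052] [-3.12457495e-04  2.25440895e-01  9.74256377e-01 -9.03466783e-04]
```

Request:
apply_moves:
  plan:
    - [0,0,0,0,0,7.1]
    - [0,0,0,0,0,7.1]
    - [0,0,0,0,0,7.1]
    - [0,0,0,0,0,7.1]
    - [0,0,0,0,0,7.1]
    - [0,0,0,0,0,7.1]
    - [0,0,0,0,0,7.1]
    - [0,0,0,0,0,7.1]
    - [0,0,0,0,0,7.1]

```text
time_s: 0.9
ee_pos: [274.4, 561.2, 303.3]
tool_rot: [0.0, 0.709, 0.705, -0.001]
wrist_force: [1.0, 0.3, 0.8]
grip_width: 85.7
finger_force: 0.0
```

Request:
apply_moves:
  plan:
    - [-36,11,0,0,0,0]
    - [-36,11,0,0,0,0]
    - [-36,11,0,0,0,0]
    - [-36,11,0,0,0,0]
    - [-36,11,0,0,0,0]
    - [-36,11,0,0,0,0]
    - [-36,11,0,0,0,0]
    - [-36,11,0,0,0,0]
    - [-36,11,0,0,0,0]
    - [-36,11,0,0,0,0]
    - [-36,11,0,0,0,0]
    - [-36,11,0,0,0,0]

```text
time_s: 1.9
ee_pos: [406.7, 127.8, 303.8]
tool_rot: [0.0, 0.707, 0.707, 0.0]
wrist_force: [0.6, -0.5, 0.6]
grip_width: 85.5
finger_force: 0.0
```

Request:
apply_moves:
  plan:
    - [-29.5,8.5,20,0,0,0]
    - [-29.5,8.5,20,0,0,0]
    - [-29.5,8.5,20,0,0,0]
    - [-29.5,8.5,20,0,0,0]
    - [0,0,10,0,0,0]
    - [0,0,0,0,0,0]
  jaw: 50

```text
time_s: 2.4
ee_pos: [439.0, 10.6, 210.9]
tool_rot: [-0.003, 0.708, 0.706, -0.002]
wrist_force: [0.1, -0.1, -0.2]
grip_width: 49.6
finger_force: 0.0
```

```bash
python3 - <<'E'
from h import *
im,p=snap('wrist','w1'); s=arm.read_state(); print(s['ee_pos'],s['tool_rot'],np.round(p['pose'],3).tolist())
print('expected base px',w2px(p,[441.4,10.5,10]),w2px(p,[441.4,10.5,30]))
E
```

```text
[439.67651438  11.48239542 212.35865641] [-0.00186601  0.70749856  0.70671146 -0.00110828] [[1.0, 0.002, 0.006, 438.364], [-0.003, 0.964, 0.267, 78.703], [-0.005, -0.267, 0.964, 280.383], [0.0, 0.0, 0.0, 1.0]]
expected base px [260.71667167 186.6112544 ] [260.95309664 191.91451304]
```

View pics/w1.png

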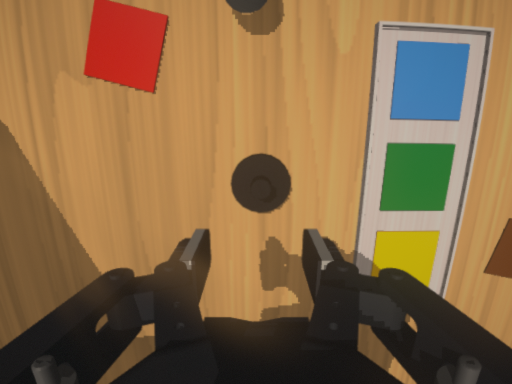

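Disc centre is at about (261,183), with the knob top at (262,188). The pads are blue (430,81), green (417,177) and yellow (407,258).

```bash
python3 - <<'E'
from h import *
im=cv2.imread('pics/w1.png'); p=loadp('w1'); g=im.max(2).astype(int)
m=np.zeros(g.shape,np.uint8); m[140:225,220:305]=(g[140:225,220:305]<75)
m=cv2.morphologyEx(m,cv2.MORPH_OPEN,np.ones((5,5)))
n,l,st,c=cv2.connectedComponentsWithStats(m); print(st[1:],c[1:])
i=1+np.argmax(st[1:,4]); x,y=st[i,0]+(st[i,2]-1)/2,st[i,1]+(st[i,3]-1)/2; print('base',px2w(p,*c[i],10).round(1),px2w(p,x,y,10).round(1))
hsv=cv2.cvtColor(im,cv2.COLOR_BGR2HSV)
for nm,lo,hi in [('blue',(95,100,120),(112,255,255)),('green',(50,100,60),(75,255,255)),('yellow',(25,180,120),(34,255,255))]:
    mm=cv2.inRange(hsv,lo,hi); mm[:,:365]=0
    cs=max(cv2.findContours(mm,0,2)[0],key=cv2.contourArea); q=cv2.boxPoints(cv2.minAreaRect(cs))
    w=np.array([px2w(p,*k[0],7)[:2] for k in cs]).astype(np.float32); r=cv2.minAreaRect(w); print(nm,np.round(r[0],1),np.round(r[1],1),round(r[2],1))
E
```

```text
[[ 232  155   58   57 2574]] [[260.61926962 182.72338772]]
base [441.3  14.5  10. ] [441.2  14.2  10. ]
blue [599.6 111.4] [69.  69.4] 89.9
green [599.3  19.3] [67.7 68.8] 89.8
yellow [598.9 -73.9] [67.  68.5] 89.3
```

Request:
apply_moves:
  plan:
    - [1.5,1,30,0,0,0]
    - [1.5,0.5,35,0,0,0]
    - [0,0,30,0,0,0]
    - [0,0,20,0,0,0]
    - [0,0,5,0,0,0]
    - [0,0,0,0,0,0]
    - [0,0,0,0,0,0]

```text
time_s: 3.03
ee_pos: [443.5, 15.3, 95.3]
tool_rot: [0.001, 0.706, 0.708, 0.001]
wrist_force: [-0.5, 0.1, 0.4]
grip_width: 49.9
finger_force: 0.0
```

```bash
python3 - <<'E'
from h import *
s=arm.read_state(); print(s['ee_pos'],s['tool_rot'],s['wrist_force'],s['qd'].round(3))
E
```

```text
[443.53020095  15.25651995  95.2555334 ] [8.09834128e-04 7.06345460e-01 7.07866471e-01 7.02715776e-04] [-0.47092115  0.06215853  0.44247016] [-0.007 -0.021 -0.018 -0.001 -0.004 -0.003]
```

Request:
apply_moves:
  plan:
    - [0,-1,8.5,0,0,0]
    - [0,0,0,0,0,0]

```text
time_s: 3.2
ee_pos: [442.2, 14.8, 86.1]
tool_rot: [0.001, 0.707, 0.708, 0.001]
wrist_force: [-0.0, -0.4, 0.1]
grip_width: 50.1
finger_force: 0.0
```

Request:
apply_moves:
  plan:
    - [0,0,0,0,0,0]
    - [0,0,0,0,0,0]
    - [0,0,0,0,0,0]
    - [0,0,0,0,0,0]
    - [0,0,0,0,0,0]
  jaw: 10
  force: 40

```text
time_s: 3.62
ee_pos: [442.1, 14.5, 86.2]
tool_rot: [0.0, 0.707, 0.707, 0.0]
wrist_force: [-1.6, 0.1, 5.9]
grip_width: 18.1
finger_force: 39.3
```

Request:
apply_moves:
  plan:
    - [0,0,-15,0,0,0]
    - [0,0,-20,0,0,0]
    - [1,20,0,0,0,0]
    - [1,30,0,0,0,0]
    - [1,35,0,0,0,0]
    - [1,35,0,0,0,0]
    - [1,25,0,0,0,0]
    - [0,13,0,0,0,0]
    - [0,0,0,0,0,0]
    - [0,0,0,0,0,0]

```text
time_s: 4.45
ee_pos: [599.1, 19.7, 119.6]
tool_rot: [-0.001, 0.707, 0.707, -0.001]
wrist_force: [0.1, 0.5, -1.0]
grip_width: 18.0
finger_force: 39.3
```

```bash
python3 - <<'E'
from h import *
im,p=snap('wrist','w2'); s=arm.read_state(); print(s['ee_pos'],s['tool_rot'],s['grip_width'],s['wrist_force'])
print(w2px(p,[600,19,7]))
E
```

```text
[598.02788888  19.77795224 119.29469832] [-0.00115435  0.70683646  0.70737531 -0.00103194] 18.024005774084856 [-1.00008211 -0.26542286 -1.04876502]
[259.17746926 218.61779237]
```

View pics/w2.png

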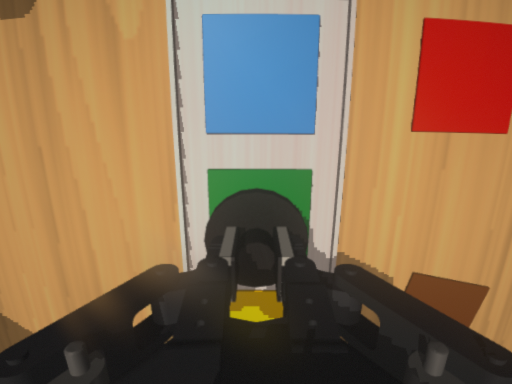

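The base hangs level, disc spanning columns 205–309. The green pad is beneath it (208–312, top edge at row 169), and the blue pad is centred at (261,74).

```bash
python3 - <<'E'
from h import *
p=loadp('w2')
print('green top edge mid',px2w(p,260,168.5,7),'blue',px2w(p,261,74,7))
d=lambda u,v:px2w(p,u,v,44).round(1)
print('disc top L,R,top',d(204.5,238),d(309.5,238),d(257,189))
E
```

```text
green top edge mid [600.41597956  54.00304621   7.        ] blue [600.79881461 112.29874891   7.        ]
disc top L,R,top [568.9  21.3  44. ] [627.9  21.4  44. ] [598.3  49.8  44. ]
```

Request:
apply_moves:
  plan:
    - [-0.5,2,10,0,0,0]
    - [0,0,10,0,0,0]
    - [0,0,5,0,0,0]
    - [0,0,0.5,0,0,0]
    - [0,0,0,0,0,0]
    - [0,0,0,0,0,0]

```text
time_s: 5.0
ee_pos: [600.8, 19.3, 94.2]
tool_rot: [-0.0, 0.707, 0.707, -0.0]
wrist_force: [-0.1, 0.2, -1.3]
grip_width: 18.4
finger_force: 40.2
```

Request:
apply_moves:
  plan:
    - [0,0,1,0,0,0]
    - [0,0,0,0,0,0]

```text
time_s: 5.17
ee_pos: [601.4, 19.2, 93.7]
tool_rot: [0.0, 0.707, 0.707, 0.0]
wrist_force: [-0.6, 0.8, -1.7]
grip_width: 18.4
finger_force: 40.1
```

Request:
apply_moves:
  plan:
    - [0,0,0,0,0,0]
    - [0,0,0,0,0,0]
    - [0,0,0,0,0,0]
    - [0,0,0,0,0,0]
  jaw: 40

```text
time_s: 5.5
ee_pos: [601.6, 19.2, 94.2]
tool_rot: [0.0, 0.707, 0.707, 0.0]
wrist_force: [-1.0, -1.2, 0.5]
grip_width: 40.3
finger_force: 0.0
```

Request:
apply_moves:
  plan:
    - [0,0,-20,0,0,0]
    - [0,0,-35,0,0,0]
    - [25,0,-30,0,0,0]
    - [35,0,-10,0,0,0]
    - [40,0,0,0,0,0]
    - [40,0,0,0,0,0]
    - [40,0,0,0,0,0]
    - [40,0,0,0,0,0]
    - [30,2,0,0,0,0]
    - [20,2,0,0,0,0]
    - [0,0,0,0,0,0]
    - [0,0,0,0,0,0]
  jaw: 70

```text
time_s: 6.5
ee_pos: [605.0, 290.4, 188.8]
tool_rot: [0.0, 0.706, 0.708, -0.0]
wrist_force: [-0.5, -0.8, -0.1]
grip_width: 70.0
finger_force: 0.0
```

```bash
python3 - <<'E'
from h import *
im,p=snap('wrist','w3'); s=arm.read_state(); print(s['ee_pos'],s['tool_rot'],s['grip_width'],s['wrist_force'])
print(w2px(p,[602,292,40]))
E
```

```text
[605.04138562 289.18521705 188.70281781] [ 1.77339560e-04  7.06511238e-01  7.07701693e-01 -3.91441698e-04] 69.68138719880412 [ 0.47768913 -0.65396218 -0.62502368]
[253.57717903 199.96803545]
```

View pics/w3.png

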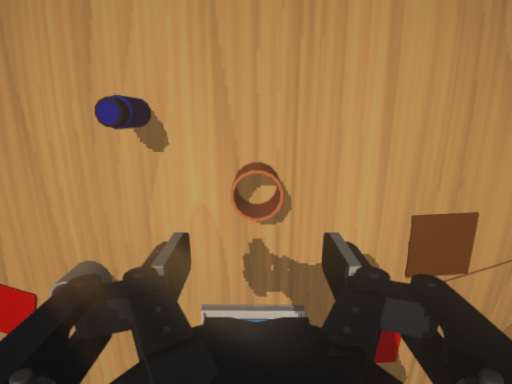

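The copper ring's rim is centred at about (258,196). The blue vial's cap is at (113,112), and its body leans right in perspective to about (138,111).

```bash
python3 - <<'E'
from h import *
p=loadp('w3')
d=lambda u,v,z:px2w(p,u,v,z).round(1)
print('ring',d(258,196,40),d(231.5,196,40),d(284,196,40),d(258,221.5,40),'vial',d(113,112,52),d(138,111,13))
E
```

```text
ring [605.6 295.4  40. ] [584.2 295.3  40. ] [626.6 295.4  40. ] [605.7 273.3  40. ] vial [500.9 361.4  52. ] [503.5 362.4  13. ]
```

Request:
apply_moves:
  plan:
    - [3,0.5,25,0,0,0]
    - [2.5,0,30,0,0,0]
    - [0,0,25,0,0,0]
    - [0,0,16,0,0,0]
    - [0,0,10.5,0,0,0]
    - [0,0,0,0,0,0]
    - [0,0,0,0,0,0]

```text
time_s: 7.13
ee_pos: [606.0, 294.1, 82.5]
tool_rot: [-0.0, 0.707, 0.707, -0.0]
wrist_force: [0.4, -0.4, 0.7]
grip_width: 70.2
finger_force: 0.0
```

Request:
apply_moves:
  plan:
    - [0,0,0,0,0,0]
    - [0,0,0,0,0,0]
    - [0,0,0,0,0,0]
    - [0,0,0,0,0,0]
    - [0,0,0,0,0,0]
  jaw: 36
  force: 40

```text
time_s: 7.55
ee_pos: [607.3, 295.3, 85.0]
tool_rot: [0.001, 0.707, 0.707, 0.002]
wrist_force: [0.1, 0.9, 6.2]
grip_width: 43.0
finger_force: 41.3
```

Request:
apply_moves:
  plan:
    - [0,0,-20,0,0,0]
    - [0,0,-30,0,0,0]
    - [-15,0,-20,0,0,0]
    - [-30,-1,0,0,0,0]
    - [-35,-1,0,0,0,0]
    - [-35,-1,0,0,0,0]
    - [-35,-1,0,0,0,0]
    - [-35,-1,0,0,0,0]
    - [-35,0,0,0,0,0]
    - [-30,0,0,0,0,0]
    - [-16,0,0,0,0,0]
    - [0,0,0,0,0,0]

```text
time_s: 8.55
ee_pos: [600.8, 25.2, 152.4]
tool_rot: [0.001, 0.708, 0.706, -0.0]
wrist_force: [0.2, 0.1, -2.4]
grip_width: 42.8
finger_force: 41.2
```

Request:
apply_moves:
  plan:
    - [-5,0,0,0,0,0]
    - [-5,0,0,0,0,0]
    - [0,0,0,0,0,0]
    - [0,0,0,0,0,0]

```text
time_s: 8.88
ee_pos: [600.9, 19.5, 152.3]
tool_rot: [-0.0, 0.707, 0.708, 0.0]
wrist_force: [0.2, -0.7, -0.8]
grip_width: 42.6
finger_force: 41.2
```

```bash
python3 - <<'E'
from h import *
im,p=snap('wrist','w4'); s=arm.read_state(); print(s['ee_pos'],s['tool_rot'],s['grip_width'],s['wrist_force'])
print(w2px(p,[600.5,19,17]))
E
```

```text
[600.88249118  19.6409917  152.32175287] [-1.46307960e-04  7.06461030e-01  7.07751926e-01  5.28531019e-05] 42.58384002573935 [ 1.05628002  0.81578511 -2.32134296]
[256.88338499 207.87910025]
```

View pics/w4.png

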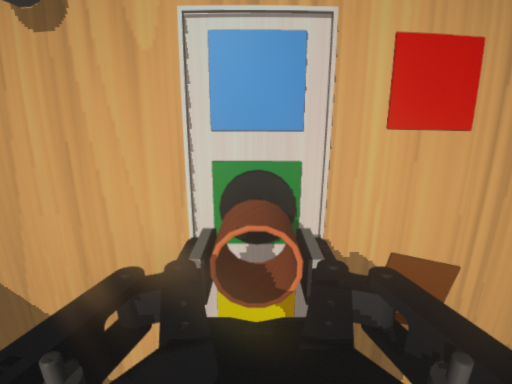

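The base's disc is centred at about column 258, top edge row 170. The held ring's rim spans columns 211–303 and rows 226–306. Everything is upright.

```bash
python3 - <<'E'
from h import *
p=loadp('w4')
d=lambda u,v,z:px2w(p,u,v,z).round(1)
print('disc L R top',d(220.5,206,17),d(296.5,206,17),d(258.5,170,17),'green top',d(257,160.5,7))
for z in(107,110): print('ring',d(210.5,266,z),d(303.5,266,z),d(257,226,z),d(257,306.5,z))
E
```

```text
disc L R top [572.6  20.5  17. ] [630.9  20.5  17. ] [601.6  48.5  17. ] green top [600.6  54.    7. ]
ring [578.8  21.  107. ] [621.5  21.  107. ] [600.1  40.8 107. ] [600.2  -1.  107. ]
ring [579.4  22.8 110. ] [621.   22.8 110. ] [600.1  42.  110. ] [600.2   1.3 110. ]
```

Request:
apply_moves:
  plan:
    - [-1,1.5,5,0,0,0]
    - [0,0,15,0,0,0]
    - [0,0,15,0,0,0]
    - [0,0,10,0,0,0]
    - [0,0,5,0,0,0]
    - [0,0,2,0,0,0]
    - [0,0,0,0,0,0]

```text
time_s: 9.52
ee_pos: [601.5, 18.3, 102.0]
tool_rot: [-0.002, 0.707, 0.708, -0.002]
wrist_force: [-7.4, 0.1, 10.9]
grip_width: 43.0
finger_force: 42.3
```

Request:
apply_moves:
  plan:
    - [0,0,1,0,0,0]
    - [0,0,0,0,0,0]

```text
time_s: 9.68
ee_pos: [601.5, 18.3, 102.0]
tool_rot: [-0.002, 0.707, 0.708, -0.002]
wrist_force: [-10.1, 0.6, 15.4]
grip_width: 43.0
finger_force: 42.7
```

Request:
apply_moves:
  plan:
    - [0,0,-1.5,0,0,0]
    - [0,0,0,0,0,0]

```text
time_s: 9.85
ee_pos: [603.1, 18.0, 102.0]
tool_rot: [0.001, 0.707, 0.708, 0.001]
wrist_force: [-2.0, 0.9, 6.3]
grip_width: 43.3
finger_force: 41.9
```

Request:
apply_moves:
  plan:
    - [0,0,0,0,0,0]
    - [0,0,0,0,0,0]
    - [0,0,0,0,0,0]
    - [0,0,0,0,0,0]
  jaw: 62

```text
time_s: 10.18
ee_pos: [602.5, 17.7, 100.6]
tool_rot: [-0.0, 0.707, 0.707, -0.0]
wrist_force: [-0.4, 0.1, -0.3]
grip_width: 61.9
finger_force: 0.0
```

Request:
apply_moves:
  plan:
    - [0,0,-20,0,0,0]
    - [0,0,-35,0,0,0]
    - [0,0,-35,0,0,0]
    - [0,0,0,0,0,0]
    - [0,0,0,0,0,0]

```text
time_s: 10.6
ee_pos: [604.7, 17.5, 194.3]
tool_rot: [0.003, 0.707, 0.707, 0.002]
wrist_force: [-1.8, -0.3, -1.2]
grip_width: 62.0
finger_force: 0.0
```

```bash
python3 - <<'E'
from h import *
im,p=snap('wrist','w5'); s=arm.read_state(); print(s['ee_pos'],s['tool_rot'],s['grip_width'],s['wrist_force'])
for X in [[601.5,18.5,17],[601.5,18.5,37],[601.5,18.5,57]]: print(w2px(p,X))
E
```

```text
[603.07481832  17.64895129 191.92577594] [0.0008787  0.70686011 0.70735244 0.00073302] 62.131127568264624 [-0.76524249  0.20175723 -1.00824345]
[252.15723087 191.46497305]
[252.0429135  197.72277736]
[251.9086332  205.08996104]
```

View pics/w5.png

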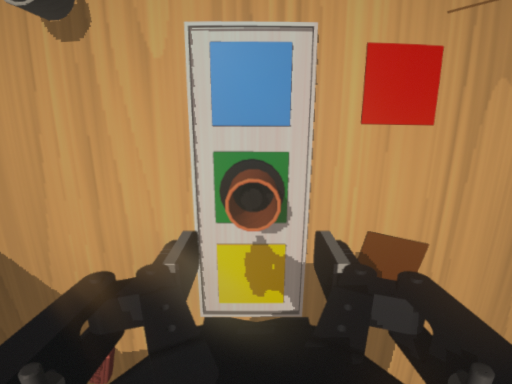

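The copper ring stands on the base around its knob, rim centred at about (253,204) where (252,205) was expected. Next is the blue vial.

Request:
apply_moves:
  plan:
    - [20,-5,0,0,0,0]
    - [35,-10,0,0,0,0]
    - [38,-12,0,0,0,0]
    - [38,-12,0,0,0,0]
    - [38,-12,0,0,0,0]
    - [38,-12,0,0,0,0]
    - [38,-12,0,0,0,0]
    - [35,-10,0,0,0,0]
    - [30,-10,0,0,0,0]
    - [20,-6,0,0,0,0]
    - [10,0,0,0,0,0]
    - [0,0,0,0,0,0]
  jaw: 60

```text
time_s: 11.65
ee_pos: [499.9, 358.9, 188.9]
tool_rot: [-0.0, 0.706, 0.708, -0.001]
wrist_force: [-0.6, -0.4, -0.4]
grip_width: 59.7
finger_force: 0.0
```

Request:
apply_moves:
  plan:
    - [0,0,0,0,0,0]
    - [0,0,0,0,0,0]

```text
time_s: 11.82
ee_pos: [501.4, 356.2, 189.9]
tool_rot: [0.0, 0.707, 0.707, -0.001]
wrist_force: [0.1, 0.2, -0.9]
grip_width: 60.0
finger_force: 0.0
```

```bash
python3 - <<'E'
from h import *
im,p=snap('wrist','w6'); s=arm.read_state(); print(s['ee_pos'],s['tool_rot'],s['grip_width'],s['wrist_force'])
for X in [[501,361.5,52],[502,361.5,0]]: print(w2px(p,X))
cv2.imwrite('pics/w6c.png',cv2.resize(im[130:260,180:330,::-1],None,fx=4,fy=4))
E
```

```text
[501.58759326 356.03672662 190.18855932] [ 6.24779712e-05  7.07464042e-01  7.06748908e-01 -7.78839688e-04] 59.828003269565855 [ 0.31698705 -0.04852385 -0.43254036]
[257.1067692  199.33514902]
[257.95982326 183.37929501]
```

View pics/w6c.png

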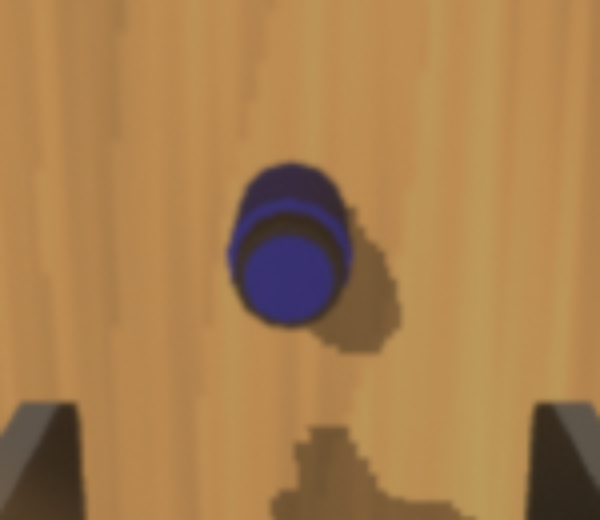

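The cap dot is at wrist pixel (252.5,200), which puts the vial axis at about (497.6, 361).

Request:
apply_moves:
  plan:
    - [3,-2,20,0,0,0]
    - [2,-1.5,30,0,0,0]
    - [0,0,25,0,0,0]
    - [0,0,20,0,0,0]
    - [0,0,15,0,0,0]
    - [0,0,0,0,0,0]
    - [0,0,0,0,0,0]

```text
time_s: 12.45
ee_pos: [497.5, 361.0, 79.9]
tool_rot: [-0.0, 0.707, 0.707, -0.001]
wrist_force: [-0.5, -0.6, 0.4]
grip_width: 59.9
finger_force: 0.0
```

Request:
apply_moves:
  plan:
    - [0,0,0,0,0,0]
    - [0,0,0,0,0,0]
    - [0,0,0,0,0,0]
    - [0,0,0,0,0,0]
    - [0,0,0,0,0,0]
    - [0,0,0,0,0,0]
  jaw: 18
  force: 30

```text
time_s: 12.95
ee_pos: [499.0, 363.2, 82.9]
tool_rot: [0.001, 0.707, 0.707, 0.002]
wrist_force: [1.4, -0.3, 7.3]
grip_width: 25.3
finger_force: 29.8
```

Request:
apply_moves:
  plan:
    - [0,0,-20,0,0,0]
    - [0,0,-30,0,0,0]
    - [-15,6,-10,0,0,0]
    - [-30,12,0,0,0,0]
    - [-35,15,0,0,0,0]
    - [-35,15,0,0,0,0]
    - [-35,15,0,0,0,0]
    - [-35,15,0,0,0,0]
    - [-30,12,0,0,0,0]
    - [-20,8,0,0,0,0]
    - [-13,4,0,0,0,0]
    - [0,0,0,0,0,0]

```text
time_s: 13.95
ee_pos: [600.6, 112.3, 140.9]
tool_rot: [0.0, 0.708, 0.706, -0.0]
wrist_force: [-0.3, 0.2, -0.6]
grip_width: 24.9
finger_force: 29.6
```

Request:
apply_moves:
  plan:
    - [0,0,0,0,0,0]
    - [0,0,0,0,0,0]

```text
time_s: 14.12
ee_pos: [599.1, 115.9, 140.6]
tool_rot: [-0.001, 0.707, 0.708, -0.0]
wrist_force: [0.3, -0.2, -0.5]
grip_width: 24.8
finger_force: 29.6
```

```bash
python3 - <<'E'
from h import *
im,p=snap('wrist','w7'); s=arm.read_state(); print(s['ee_pos'],s['tool_rot'],s['grip_width'],s['wrist_force'])
hsv=cv2.cvtColor(im,cv2.COLOR_RGB2HSV); mm=cv2.inRange(hsv,(95,100,120),(112,255,255)); ys,xs=np.nonzero(mm)
x0,x1,y0,y1=xs.min(),xs.max(),ys.min(),ys.max(); print(x0,x1,y0,y1)
print('pad L,R,top',px2w(p,x0-.5,y0+20,7),px2w(p,x1+.5,y0+20,7),px2w(p,(x0+x1)/2,y0-.5,7))
E
```

```text
[599.06319631 116.16251195 140.62390504] [-5.22730271e-04  7.06320238e-01  7.07892238e-01 -1.64592044e-04] 25.090225119332786 [ 0.15219514  0.15572737 -0.57416731]
213 306 168 235
pad L,R,top [565.42676453 131.5825565    7.        ] [635.61078444 131.67024768   7.        ] [600.43500458 147.09470935   7.        ]
```

View pics/w7.png

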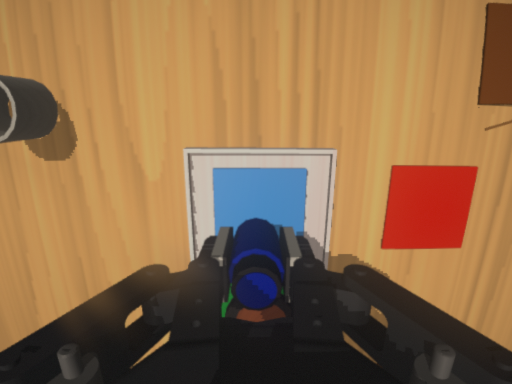

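The vial hangs upright with its cap at (257,289). The pad centre measures (600.5,112.1).

```bash
python3 - <<'E'
from h import *
p=loadp('w7')
for z in (110,113): print(px2w(p,256.5,289,z))
E
```

```text
[598.10378441 115.35102044 110.        ]
[598.09445928 117.40981091 113.        ]
```

Request:
apply_moves:
  plan:
    - [-2,0.5,5,0,0,0]
    - [-1,0.5,15,0,0,0]
    - [0,0,15,0,0,0]
    - [0,0,10,0,0,0]
    - [0,0,5,0,0,0]
    - [0,0,0,0,0,0]
    - [0,0,0,0,0,0]

```text
time_s: 14.75
ee_pos: [600.8, 112.3, 90.8]
tool_rot: [0.0, 0.707, 0.708, 0.0]
wrist_force: [0.1, 0.1, -0.5]
grip_width: 25.1
finger_force: 29.6
```

Request:
apply_moves:
  plan:
    - [-0.5,0.5,1.5,0,0,0]
    - [0,0,1,0,0,0]
    - [0,0,0,0,0,0]

```text
time_s: 15.0
ee_pos: [601.7, 111.7, 89.9]
tool_rot: [-0.0, 0.707, 0.707, 0.0]
wrist_force: [-2.7, 0.9, 7.3]
grip_width: 25.2
finger_force: 30.3
```

Request:
apply_moves:
  plan:
    - [0,0,-0.5,0,0,0]
    - [0,0,0,0,0,0]
    - [0,0,0,0,0,0]
    - [0,0,0,0,0,0]
    - [0,0,0,0,0,0]
  jaw: 50

```text
time_s: 15.42
ee_pos: [601.2, 111.2, 88.6]
tool_rot: [-0.0, 0.707, 0.707, -0.0]
wrist_force: [0.0, 0.1, -0.0]
grip_width: 50.1
finger_force: 0.0
```

Request:
apply_moves:
  plan:
    - [0,0,-20,0,0,0]
    - [0,0,-35,0,0,0]
    - [0,0,-40,0,0,0]
    - [-20,-5,-10,0,0,0]
    - [-35,-8,0,0,0,0]
    - [-38,-8,0,0,0,0]
    - [-38,-8,0,0,0,0]
    - [-38,-8,0,0,0,0]
    - [-38,-8,0,0,0,0]
    - [-38,-8,0,0,0,0]
    - [-38,-8,0,0,0,0]
    - [-38,-8,0,0,0,0]

```text
time_s: 16.42
ee_pos: [531.8, -211.6, 193.9]
tool_rot: [0.0, 0.707, 0.707, 0.0]
wrist_force: [1.2, -0.6, -0.8]
grip_width: 50.0
finger_force: 0.0
```

Request:
apply_moves:
  plan:
    - [-38,-8,0,0,0,0]
    - [-38,-8,0,0,0,0]
    - [-35,-8,0,0,0,0]
    - [-25,-7,0,0,0,0]
    - [0,0,0,0,0,0]
    - [0,0,0,0,0,0]

```text
time_s: 16.92
ee_pos: [501.1, -347.2, 193.7]
tool_rot: [-0.0, 0.708, 0.706, 0.0]
wrist_force: [0.3, 0.1, -0.1]
grip_width: 50.1
finger_force: 0.0
```

```bash
python3 - <<'E'
from h import *
im,p=snap('wrist','w8'); s=arm.read_state(); print(s['ee_pos'],s['tool_rot'],s['joint_pos'].round(2),s['grip_width'])
print(w2px(p,[501,-339,18]))
m=((im.max(2).astype(int)-im.min(2)<50)&(im.min(2)>115)).astype(np.uint8); m[240:]=0
cs=max(cv2.findContours(cv2.morphologyEx(m,cv2.MORPH_CLOSE,np.ones((5,5))),0,2)[0],key=cv2.contourArea); print(cv2.boundingRect(cs),cv2.minAreaRect(cs))
w=np.array([px2w(p,*k[0],17)[:2] for k in cs]).astype(np.float32); r=cv2.minAreaRect(w); print(r)
E
```

```text
[ 501.35024246 -345.86926177  193.50840607] [-5.19179319e-04  7.07356152e-01  7.06857081e-01  2.69526790e-04] [-0.72  0.3   1.73  0.    1.11 -0.72] 49.79225145771022
[257.01292922 184.35424897]
(235, 155, 48, 54) ((258.3037109375, 181.86143493652344), (28.497764587402344, 49.30641555786133), 35.21759033203125)
((502.05059814453125, -337.1954040527344), (44.85913848876953, 25.769577026367188), 54.99565505981445)
```

View pics/w8.png

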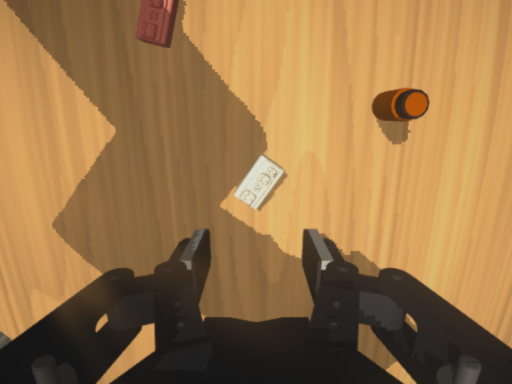

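White cast centre is at (258,182), long axis at about 55° in world. The pink cast (157,20) and amber vial (410,104) are well clear. I'll turn +35° and grasp it across the width.

Request:
apply_moves:
  plan:
    - [5,0.5,10,0,0,7]
    - [3.5,0,10,0,0,7]
    - [0,0,20,0,0,7]
    - [0,0,25,0,0,7]
    - [0,0,20,0,0,7]
    - [0,0,15,0,0,0]
    - [0,0,10,0,0,0]
    - [0,0,0,0,0,0]
    - [0,0,0,0,0,0]

```text
time_s: 17.72
ee_pos: [502.8, -336.2, 83.6]
tool_rot: [-0.001, 0.886, 0.463, -0.0]
wrist_force: [0.3, -0.4, 1.6]
grip_width: 50.0
finger_force: 0.0
```

```bash
python3 - <<'E'
from h import *
im,p=snap('wrist','w9'); s=arm.read_state(); print(s['ee_pos'],s['tool_rot'])
cv2.imwrite('pics/w9c.png',im[150:384,100:412,::-1])
E
```

```text
[ 503.3520525  -337.01345561   84.63675165] [4.62397444e-04 8.86550598e-01 4.62631350e-01 2.38643392e-04]
```

View pics/w9c.png

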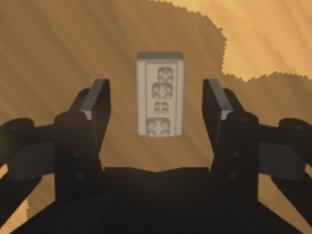

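The cast sits between the pads, aligned with them, at crop columns 137–184 (fingers at 109 and 204).

Request:
apply_moves:
  plan:
    - [0,0.5,4,0,0,0]
    - [0,0,3,0,0,0]
    - [0,0,0,0,0,0]

```text
time_s: 18.02
ee_pos: [503.2, -337.8, 77.2]
tool_rot: [0.0, 0.887, 0.462, 0.0]
wrist_force: [-1.0, 0.7, -1.1]
grip_width: 49.9
finger_force: 0.0
```

Request:
apply_moves:
  plan:
    - [0,0,0,0,0,0]
    - [0,0,0,0,0,0]
    - [0,0,0,0,0,0]
    - [0,0,0,0,0,0]
    - [0,0,0,0,0,0]
  jaw: 18
  force: 40

```text
time_s: 18.43
ee_pos: [503.3, -338.0, 77.4]
tool_rot: [0.001, 0.887, 0.462, 0.0]
wrist_force: [-0.6, 0.1, 1.4]
grip_width: 25.0
finger_force: 40.0
```

Request:
apply_moves:
  plan:
    - [0,0,-20,0,0,0]
    - [0,0,-35,0,0,0]
    - [0,0,-35,0,0,0]
    - [0,0,0,0,0,-7]
    - [0,0,0,0,0,-7]
    - [0,0,0,0,0,-7]
    - [0,0,0,0,0,-7]
    - [0,0,0,0,0,-7]
    - [0,0,0,0,0,0]

```text
time_s: 19.18
ee_pos: [502.7, -337.4, 166.4]
tool_rot: [-0.001, 0.706, 0.708, -0.0]
wrist_force: [0.9, 0.3, -0.9]
grip_width: 24.9
finger_force: 39.7
```

Request:
apply_moves:
  plan:
    - [15,5,0,0,0,0]
    - [30,12,0,0,0,0]
    - [35,14,0,0,0,0]
    - [38,14,0,0,0,0]
    - [38,14,0,0,0,0]
    - [38,14,0,0,0,0]
    - [35,12,0,0,0,0]
    - [20,8,0,0,0,0]
    - [10,4,0,0,0,0]
    - [4,0.5,0,0,0,0]
    - [0,0,0,0,0,0]
    - [0,0,0,0,0,0]

```text
time_s: 20.18
ee_pos: [599.9, -75.3, 166.7]
tool_rot: [-0.0, 0.707, 0.707, -0.0]
wrist_force: [-0.5, -1.2, -0.9]
grip_width: 24.8
finger_force: 39.7
```

```bash
python3 - <<'E'
from h import *
im,p=snap('wrist','w10'); s=arm.read_state(); print(s['ee_pos'],s['tool_rot'],s['grip_width'])
print(w2px(p,[600.2,-74,7]), w2px(p,[600.2,-74,100]))
E
```

```text
[599.87824785 -75.79868527 166.72300232] [-4.68917113e-05  7.07521103e-01  7.06692116e-01 -3.72818194e-04] 24.673601118735814
[257.72720244 196.56018872] [258.84686269 245.65495241]
```

View pics/w10.png

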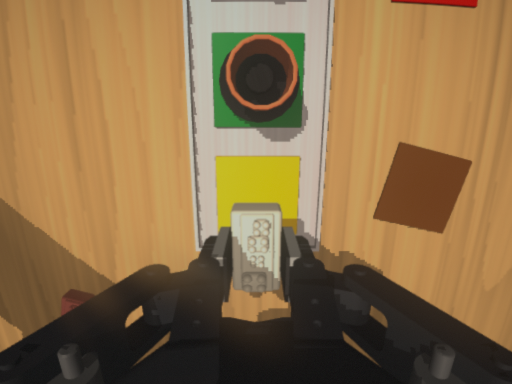

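The cast is held upright, centred at about (257,247) and directly above the yellow pad.

Request:
apply_moves:
  plan:
    - [1,0.5,10,0,0,0]
    - [0,0,25,0,0,0]
    - [0,0,25,0,0,0]
    - [0,0,12,0,0,0]
    - [0,0,7,0,0,0]
    - [0,0,2,0,0,0]
    - [0,0,0,0,0,0]
    - [0,0,0,0,0,0]

```text
time_s: 20.9
ee_pos: [601.5, -74.0, 86.6]
tool_rot: [0.001, 0.707, 0.707, 0.0]
wrist_force: [0.5, 0.4, -1.1]
grip_width: 24.5
finger_force: 39.7
```

Request:
apply_moves:
  plan:
    - [0,0,1,0,0,0]
    - [0,0,0.7,0,0,0]
    - [0,0,0,0,0,0]
    - [0,0,0,0,0,0]

```text
time_s: 21.23
ee_pos: [601.0, -73.6, 84.5]
tool_rot: [0.0, 0.707, 0.707, 0.0]
wrist_force: [0.1, 0.4, 0.3]
grip_width: 25.0
finger_force: 39.7
```

Request:
apply_moves:
  plan:
    - [0,0,0.5,0,0,0]
    - [0,0,0,0,0,0]

```text
time_s: 21.4
ee_pos: [601.1, -73.6, 84.4]
tool_rot: [0.0, 0.707, 0.707, 0.0]
wrist_force: [-1.9, -0.2, 4.0]
grip_width: 25.5
finger_force: 40.2
```

Request:
apply_moves:
  plan:
    - [0,0,0,0,0,0]
    - [0,0,0,0,0,0]
    - [0,0,0,0,0,0]
    - [0,0,0,0,0,0]
  jaw: 50

```text
time_s: 21.73
ee_pos: [600.8, -73.6, 83.5]
tool_rot: [-0.0, 0.707, 0.707, -0.0]
wrist_force: [-0.1, 0.3, 0.3]
grip_width: 49.8
finger_force: 0.0
```

Request:
apply_moves:
  plan:
    - [0,0,-20,0,0,0]
    - [0,0,-35,0,0,0]
    - [0,0,-40,0,0,0]
    - [0,0,-40,0,0,0]
    - [0,-20,-30,0,0,0]
    - [0,0,0,0,0,0]
    - [0,0,0,0,0,0]

```text
time_s: 22.32
ee_pos: [581.9, -73.9, 251.8]
tool_rot: [0.003, 0.707, 0.707, 0.002]
wrist_force: [-0.5, 0.6, -0.5]
grip_width: 49.8
finger_force: 0.0
```

```bash
python3 - <<'E'
from h import *
im,p=snap('wrist','w11'); s=arm.read_state(); print(s['time_s'],s['ee_pos'],s['tool_rot'],s['grip_width'])
for n,X in dict(cast=[600.2,-74,18+7],ring=[600.5,19,57],vial=[600.5,112,59]).items(): print(n,w2px(p,X).round(1))
i2,p2=snap('scene','s11'); 
cv2.imwrite('pics/f.png',np.hstack([im[:,100:430],cv2.resize(i2[130:280,120:450],None,fx=1.4,fy=1.4)[:210].__class__(0) if 0 else np.vstack([cv2.resize(i2[170:280,160:340],(460,281)),np.zeros((103,460,3),np.uint8)])])[:,:,::-1])
E
```

```text
22.3667 [580.87425455 -73.64776474 249.34463008] [6.97894272e-04 7.06892978e-01 7.07320042e-01 4.34439999e-04] 49.870766296238415
cast [272.6 180.2]
ring [276.8  86.4]
vial [278.6 -30.9]
```

View pics/f.png

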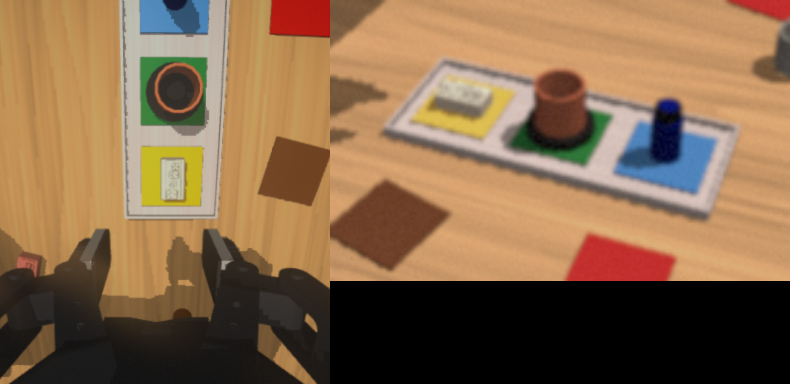

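All parts stand on their pads. The cast is at (273,179) and the ring rim at (279,88), each within about 2 mm of expected. The vial is upright mid-pad and the look-alikes are untouched.

```bash
python3 -c "
from rig import arm
print(arm.hand_in())"
```

```text
the job is handed in; nothing more can be done
None
```

The job is handed in at about 22 s of the 93 s allowed: base and copper ring on green, cobalt vial on blue, white cast on yellow, all upright and near centre in the last pictures; look-alikes untouched. No verdict was returned.

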